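# Lower the reactor head onto its vessel with the ratchet lift

### The job

The head of the bench reactor hangs above its vessel, held up by the pawl in the ratchet wheel of the crank lift. Throw the pawl lever fully over to the right, wind the crank up a little so that the loaded pawl lets go of its tooth, and then ease the head down on the crank until its weight rests on the vessel's seal; only then let go of the handle. The head must never run down or drop, and must not be forced down onto the seal; leave the things round the stand alone.

Things in the scene. Friction and masses are not known exactly. Their poses are not given: they have to be found in the camera images.
- lift_stand: reactor lift: grey base plate 137 x 290 x 18 mm fixed to the bench, with a white gear housing (92 mm wide, 165 mm high) in front of which the steel ratchet wheel, pawl and crank sit, and on its left end a white round heating jacket. Origin on the bench under the middle of the housing; its -x side is the front (wheel and crank, towards the robot), +y is left as the robot sees it, z up. It stands turned by up to about 0.36 rad
- axle (a point): point on the horizontal crank axle (which runs along the stand's x, 125 mm above the bench), level with the middle of the crank handle: the centre of the circle, radius 55 mm, in the stand's y-z plane, on which handle_mid moves
- handle_mid (a point): middle of the black crank handle, a freely revolving round grip, 22 mm diameter, 60 mm long, along the stand's x (crank arm 35 mm and wheel 55 mm behind this point). It starts at ten o'clock, 60 degrees left of upright; nothing stands above it. Lowering the head moves it clockwise as the robot sees it, over the top to between twelve and two o'clock; winding up is anticlockwise. The head's weight pulls it clockwise with about 4 to 8 N
- crank (a joint): crank angle, rad: 0 at the start, + clockwise as the robot sees it = lowering, - winding up. The head moves 20 mm per rad; the ratchet wheel (78 mm across, 12 hooked teeth) on the same axle turns with it
- pawl_lever (a joint): pawl lever, rad: 0 = pawl sprung into the wheel (start), 0.8 = fully over to its stop at the right (clockwise as the robot sees it): pawl sprung away from the wheel. Stays where it is put; takes about 3 N at the tab. While the head's weight is on the pawl, the pawl stays caught in the hooked tooth although the lever has been thrown; it springs clear as soon as the crank is wound up by about 0.1 rad (6 mm at the handle)
- lever_tab (a point): middle of the steel thumb tab at the upper end of the pawl lever, 61 mm from the lever's pin (which is parallel to the axle, 53 mm to the right of it and at its height). The tab is 24 mm wide (along the stand's x), 22 mm high and 5 mm thick, faces left and right, and starts about 10 degrees left of upright over the pin; free space of about 60 mm on its left. The wheel's top lies 20 mm below and behind it
- head_face (a point): centre of the underside of the reactor head's flange, a steel disc of 88 mm diameter and 14 mm thickness with a stirrer drive on top, hung from a cross arm on the lift's rack; it only moves straight up and down. Mass about 1.3 to 1.9 kg
- vessel_rim (a point): centre of the top face of the steel vessel's flange (88 mm diameter), right below head_face; the vessel is fixed in the jacket, its rim 31 to 42 mm below the head's start. A white seal ring (81 mm outer diameter) sits in a groove of the rim and stands 2 to 7 mm proud of it, depending on its wear; its height is not measured. The head comes to rest on this ring, which hardly gives
- reactor_head: the head with its cross arm and rack
- vessel: the steel vessel; origin at the centre of its bottom, rim 85 mm above it
- crank_handle: the revolving handle on the crank; origin on its axis in the stand's plane x = 0
- spanner: steel open-ended spanner, 154 x 32 x 5 mm, lying loose in front of the vessel
- tube_union: small steel tube fitting, 36 mm long, lying loose in front and to the right of the stand
- ferrules: small clear parts box with a lid, 55 x 78 x 23 mm, loose at the right of the stand

How it is judged (in metres and radians):
On the way, in this order (a step that is already met when the one before it is completed fails the run):
1. the pawl lever is thrown over while the head still hangs (value of joint pawl_lever above 0.65 rad and value of joint crank below 0.15 rad), for 0.1 s.
2. the head is on its way down, held by the crank handle (value of joint crank above 0.4 rad and contact force between the fingers and crank_handle above 0.5 N and contact force between reactor_head and anything else below 0.5 N), for 0.1 s.
3. the head is set down with the handle still in hand: at least about half its weight is on the seal before the handle is let go (contact force between reactor_head and anything else above 7 N and contact force between the fingers and crank_handle above 0.5 N and linear speed of reactor_head below 0.005 m/s), for 0.1 s.
At the end, for the whole second after the job is handed in: the head lies on the seal ring of the vessel (face within 9 mm of the rim, more than 8 N of its weight borne there) and is at rest, and the pawl lever is still thrown over (more than 0.55 rad) (distance between head_face and vessel_rim below 0.009 m and contact force between reactor_head and anything else above 8 N and linear speed of reactor_head below 0.01 m/s and value of joint pawl_lever above 0.55 rad); the robot touches nothing.
It fails at once if the head ran down or dropped (faster than 0.10 m/s) (linear speed of reactor_head above 0.1 m/s).
It fails at once if the head was pressed or banged onto the seal, or pushed by the robot (more than 45 N, about three times its weight) (contact force between reactor_head and anything else above 45 N).
It fails at once if a thing beside the stand was pushed away (more than 20 mm) (distance of any of spanner, tube_union, ferrules from where it was at the start of the episode above 0.02 m).
It also fails if it takes over 64 s, if anything falls off the work surface, if the arm or the gripper's body presses on something with over 40 N, if the wrist force passes 120 N, or if a joint passes its speed limit or range.

### The arm

A 7-joint arm with a two-finger parallel gripper is mounted at the origin on a cart in front of the work surface, level with it; the furniture and walls round the work are solid. World frame = base frame: x ahead of the robot, y to its left, z up, the work surface at z = 0. Lengths are in m, angles in degrees, forces in N, time in s.
With the tool pointing down it reaches from about 0.4 to 0.875 m from the base axis. Payload 4.4 kg.
Tool frame: the origin (TCP) lies midway between the tips of the shut fingers; the grasp point (between the pads) lies 19 mm behind it; z points along the fingers, y is the line along which they close (so a half turn about z gives the same grasp; the last joint's range is limited). The gripper opens to 85 mm and grips with 20 to 120 N. Pads are 22 mm wide; open, the fingers measure 114 mm over their backs; the gripper's body (76 mm by 85 mm) begins 54 mm behind the grasp point. The pads swing forward as they close: fully open they stand 13 mm farther back than shut.
Start: joints at [70.6, 36.005, 2.206, 86.941, -1.547, 57.084, -1.146], TCP at [0.175, -0.626, 0.231] pointing down, gripper open.
Joint ranges: [-175.42, 175.42], [-21.48, 121.26], [-71.46, 75.88], [10.55, 141.38], [-63.04, 243.04], [13.31, 113.54], [-168.57, 168.57]. Speed limits (degrees/s): [147.25, 147.25, 180, 180, 180, 180, 180].

### API

Orientations are given as [roll, pitch, yaw] about the fixed x, y, z axes, in that order (R = Rz(yaw) Ry(pitch) Rx(roll)).
In Python, from workcell import readout, viewer, arm gives the robot as it stands. The module is installed in compiled form; this text tells all that it offers.
- The arm moves only by the shell command python3 -m pendant 'ROWS'. ROWS is JSON, a list of rows, each a list of 5 numbers: the opening in per cent of the stroke, from 0 (shut) to 100 (fully open), then the shift along the world's x, y, z in m, then the turn about the world's z in rad. In form: [[gripper, tx, ty, tz, spin], ...]. A call has exactly 10 rows; each row shifts and turns the commanded pose from where the row before left it; what a row does not reach is not made up. A row lasts 1/8 s, in which the tool goes at most 62.5 mm and 10.7 degrees, less where a joint would pass 70% of its speed; a pose out of reach is approached as far as the arm can. A call with a gripper value outside its range is refused whole. The fingers move at their own pace and stop on an object; the grip force is fixed at half the most. Time passes only in rows, so rows that do not move let the fingers close, or fill a call up. It gives the time, the measured TCP pose, the force, the opening and the grip force at its end, in the units of the state.
- readout.observe(): the state, without advancing time (a new reading comes with each control period).
- viewer.capture(name): name is "scene" or "top" or "wrist"; returns a dict with "img" (400x640x3 uint8, red, green, blue), "fovy" (degrees; the focal length in pixels is half the picture's height over the tangent of half this angle, whatever the lens; pixels are square), "cx", "cy" (the principal point, pixels), "k1" (the pictures are not rectified: a ray, as slopes to the right and down, at radius r is drawn at 1 + k1 r^2 times it, then the intrinsics apply), "T" (4x4, takes a point from camera to world coordinates). Camera axes: x right, y up, looking along -z (the intrinsics and any distortion apply to the point x, -y, -z); pixel columns grow to the right and rows downward; lengths in m; the calibration is good to about 2 mm. A picture is of the moment at which its call begins. There is no depth.
- arm.finish_job(): hands the job in; it is judged then, once.
The state is a dict: "clock": time; "joint_positions": joint angles; "qvel": joint speeds; "tau": joint torques, N m; "tcp_pos": TCP position; "tcp_rot": TCP orientation; "wrist_force": force on the tool from outside, world axes, zero at the start; "moment": the same for the moment, N m; "grip_width": finger opening in m; "finger_force": force on a finger pad.
Only numpy, scipy, OpenCV 4.12 (cv2) and the standard library are available. Lean on these libraries where they do the work, as an engineer would, in place of code of your own. Each camera call takes 0.05 s, during which the arm holds its last target. There are 200 camera calls.

## Working session

There is one attempt and no reset: what is moved stays moved. The work goes in short steps, Python scripts to look and compute and a shell command to move; the robot and the scene stay as the last step left them, time stands still between calls to the robot, and variables do not carry over. Pictures are saved under pics/ and viewed, at most 10 in all, crops included, and the job is handed in when it is done.

```bash
mkdir -p pics
cat > h.py <<'E'
import numpy as np, cv2
from workcell import readout, viewer, arm
def cap(n):
    c=viewer.capture(n); c['f']=200/np.tan(np.radians(c['fovy'])/2); return c
def ray(c,u,v):
    x,y=(u-c['cx'])/c['f'],(v-c['cy'])/c['f']
    K=np.eye(3); p=cv2.undistortPoints(np.array([[[x,y]]],float),K,np.array([c['k1'],0,0,0.]))[0,0]
    T=np.array(c['T']); d=T[:3,:3]@np.array([p[0],-p[1],-1]); return T[:3,3],d/np.linalg.norm(d)
def plane(c,u,v,z):
    o,d=ray(c,u,v); return o+d*(z-o[2])/d[2]
def tri(a,b):
    (o1,d1),(o2,d2)=a,b
    s=np.linalg.lstsq(np.c_[d1,-d2],o2-o1,rcond=None)[0]
    p,q=o1+s[0]*d1,o2+s[1]*d2; return (p+q)/2,np.linalg.norm(p-q)
def proj(c,P):
    T=np.array(c['T']); p=T[:3,:3].T@(np.array(P)-T[:3,3]); x,y=p[0]/-p[2],-p[1]/-p[2]
    k=1+c['k1']*(x*x+y*y); return np.array([c['cx']+c['f']*x*k,c['cy']+c['f']*y*k])
def save(c,n): cv2.imwrite('pics/'+n+'.png',c['img'][:,:,::-1])
E
python3 - <<'E'
from h import *
for n in ['scene','top']:
    c=cap(n); save(c,n+'0'); print(n,c['fovy'],c['k1'],np.round(c['T'],3).tolist())
import cv2
a=cv2.imread('pics/scene0.png');b=cv2.imread('pics/top0.png')
s=readout.observe();print({k:np.round(v,3).tolist() for k,v in s.items()})
E
```

```text
scene 48.41650206628959 -0.09196906097447903 [[-0.876, 0.328, -0.355, 0.219], [-0.483, -0.598, 0.639, 0.469], [-0.002, 0.731, 0.682, 0.722], [0.0, 0.0, 0.0, 1.0]]
top 48.947883117422876 -0.03070474128484424 [[-0.029, 0.996, -0.081, 0.453], [-0.999, -0.03, -0.02, -0.084], [-0.023, 0.08, 0.996, 0.965], [0.0, 0.0, 0.0, 1.0]]
{'clock': 0.1, 'joint_positions': [70.597, 36.053, 2.202, 86.988, -1.547, 57.085, -1.146], 'qvel': [-0.107, -0.145, -0.103, -0.181, -0.037, -0.033, -0.06], 'tau': [0.003, -56.453, 1.231, -19.397, 0.011, 0.005, -0.0], 'tcp_pos': [0.175, -0.625, 0.23], 'tcp_rot': [-179.903, 0.0, 15.633], 'wrist_force': [0.335, 0.178, -0.336], 'moment': [-0.012, 0.012, 0.023], 'finger_force': 0.0, 'grip_width': 0.086}
```

View pics/scene0.png

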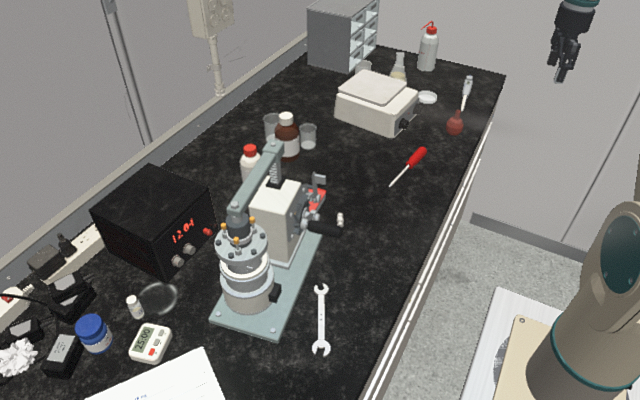

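View pics/top0.png

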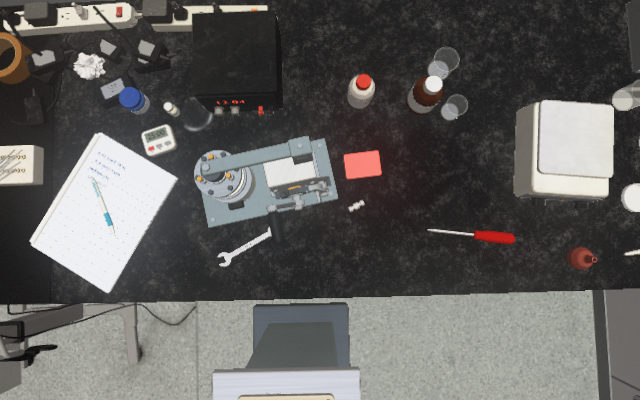

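The scene view shows the stand at the centre (handle near (325,228), tab near (318,182)). The top view shows the stand around (265,180), with its base corners near (208,226) and (338,200), and the handle near (275,208). I'll enlarge both.

Run:
```python
import cv2,numpy as np
a=cv2.imread('pics/scene0.png')[135:335,205:365];b=cv2.imread('pics/top0.png')[130:240,185:345]
a=cv2.resize(a,None,fx=3,fy=3,interpolation=2)[:600,:];b=cv2.resize(b,None,fx=5,fy=5,interpolation=2)
cv2.imwrite('pics/topc.png',b);
cv2.imwrite('pics/scc.png',a)
```

```text
(no output)
```

View pics/topc.png

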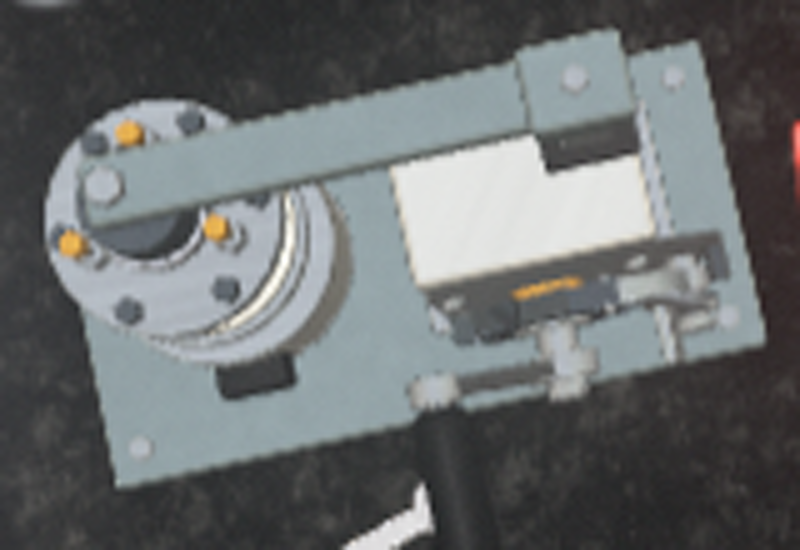

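View pics/scc.png

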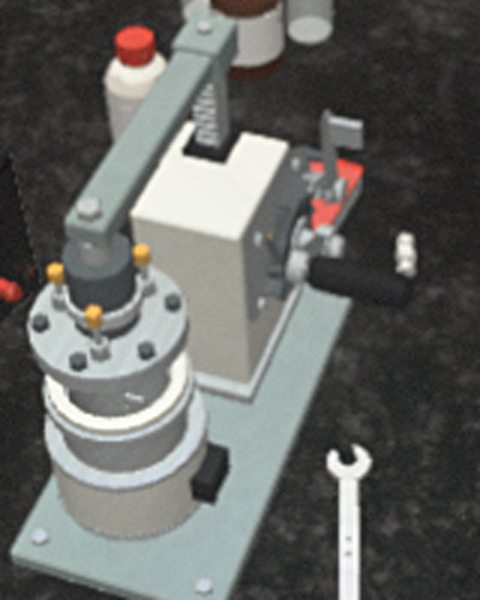

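Run:
```python
from h import *
s=cap('scene');t=cap('top')
T=lambda u,v:(u/5+185,v/5+130); S=lambda u,v:(u/3+205,v/3+135)
L,R,B=[plane(t,*T(*p),.018) for p in [(116,488),(766,345),(697,40)]]
print(L,R,B,np.linalg.norm(L-R),np.linalg.norm(R-B)); e=L-R; yaw=np.arctan2(-e[0],e[1]); 
d=R-B; print('yaw',yaw,np.arctan2(-d[1],-d[0]))
ex=np.array([np.cos(yaw),np.sin(yaw),0]);ey=np.array([-ex[1],ex[0],0])
# handle mask in top: dark between; triangulate near end (crank hub end) and tab
h0,g=tri(ray(t,*T(435,400)),ray(s,*S(303,270)));print('handle inner',h0,g)
tb,g=tri(ray(t,*T(668,333)),ray(s,*S(343,133)));print('tab',tb,g)
# axle hub: on plane z .125
# handle outer end from scene plane z
ho=plane(s,*S(410,290),.1525);hi=plane(s,*S(303,270),.1525);print(hi,ho,np.linalg.norm(ho-hi))
hm=plane(t,*T(435,400),.1525);print('top inner',hm, 'bolt rightfront',plane(t,*T(568,365),.125))
# model: tab = axle -53ey + (61*sin10)ey, z .125+.060
for P in (h0,tb,hi,ho,hm): print('stand coords rel R', np.dot(P-R,ex),np.dot(P-R,ey),P[2])
```

```text
[0.46150517 0.15842765 0.018     ] [ 0.51508307 -0.12448609  0.018     ] [ 0.64943587 -0.09890515  0.018     ] 0.28794230794263653 0.13676643488025966
yaw 0.1871624373008337 0.1881491853081679
handle inner [0.49013453 0.00481594 0.15136875] 0.0011941050267726236
tab [ 0.51040854 -0.08236408  0.1828665 ] 0.0016880441617169793
[0.4901603  0.00594456 0.1525    ] [ 0.42827157 -0.00995158  0.1525    ] 0.06389758976861692
top inner [0.48954263 0.00443496 0.1525    ] bolt rightfront [ 0.50268712 -0.04392945  0.125     ]
stand coords rel R -0.00045340307861895044 0.13168613278517785 0.15136874948422796
stand coords rel R 0.003244812297868869 0.042256199222512225 0.18286649934330362
stand coords rel R -0.00021808323549466773 0.13279025627957614 0.15249999999999997
stand coords rel R -0.06398381896372321 0.12868746146674714 0.15249999999999997
stand coords rel R -0.001105862334138296 0.13142194500938048 0.15249999999999997
```

```bash
python3 -m pendant '[[0,0.015,0.025,0.03,-0.009],[0,0.02,0.036,0,-0.009],[0,0.02,0.036,0,-0.009],[0,0.02,0.036,0,-0.009],[0,0.02,0.036,0,-0.01],[0,0.02,0.036,0,-0.01],[0,0.02,0.036,0,-0.01],[0,0.02,0.036,0,-0.01],[0,0.02,0.036,0,-0.01],[0,0.02,0.036,0,0]]'
python3 -m pendant '[[0,0.02,0.036,0,0],[0,0.02,0.036,0,0],[0,0.02,0.036,0,0],[0,0.02,0.036,0,0],[0,0.02,0.036,0,0],[0,0.02,0.036,0,0],[0,0.014,0.012,0,0],[0,0,0,0,0],[0,0,0,0,0],[0,0,0,0,0]]'
```

```text
clock: 1.45
tcp_pos: [0.3707, -0.2757, 0.2614]
tcp_rot: [180.0, -0.0, 10.7]
wrist_force: [0.9, 0.3, -0.1]
grip_width: 0.0002
finger_force: 0.0
clock: 2.7
tcp_pos: [0.5034, -0.0506, 0.2613]
tcp_rot: [180.0, 0.0, 10.6]
wrist_force: [-0.2, -0.5, 0.9]
grip_width: -0.0001
finger_force: 0.0
```

Run:
```python
from h import *
w=cap('wrist');R=np.array([.5151,-.1245,0]);ex=np.array([.9826,.1859,0]);ey=np.array([-.1859,.9826,0])
P=lambda a,b,z:R+a*ex+b*ey+[0,0,z]
im=w['img'].copy()
for p in [P(.003,.042,.196),P(.003,.042,.174),P(-.032,.131,.1525),P(0,.131,.1525),P(-.062,.131,.1525),P(.003,.0835,.125)]:
    u=proj(w,p);print(u.round());cv2.circle(im,tuple(int(x) for x in u),3,(0,255,0),1)
w['img']=im;save(w,'w1')
```

```text
[364. 212.]
[360. 204.]
[257. 234.]
[255. 200.]
[259. 265.]
[310. 189.]
```

View pics/w1.png

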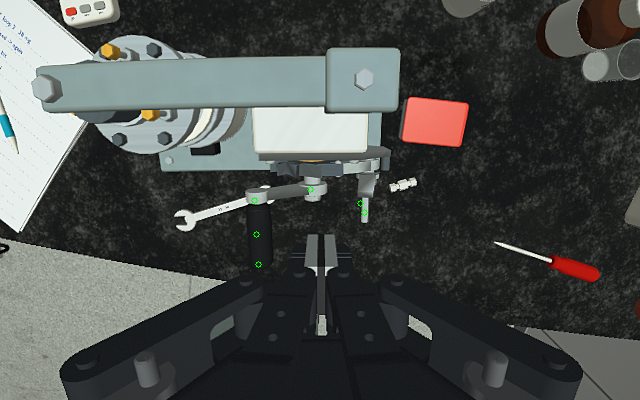

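The overlaid points land on the tab (364,208), the handle (257,234) and the hub, so the estimate is good. Next I'll lower the shut fingers to the left of the tab and push it right.

```bash
python3 -m pendant '[[0,0,0,-0.03,0],[0,0,0,-0.03,0],[0,0,0,-0.02,0],[0,0,0,-0.009,0],[0,0,0,0,0],[0,0.0015,-0.008,0,0],[0,0.0015,-0.008,0,0],[0,0.0015,-0.008,0,0],[0,0.0015,-0.008,0,0],[0,0,0,0,0]]'
python3 -m pendant '[[0,0.0008,-0.004,0,0],[0,0.0008,-0.004,0,0],[0,0.0008,-0.004,-0.001,0],[0,0.0008,-0.004,-0.001,0],[0,0.0007,-0.004,-0.001,0],[0,0,0,0,0],[0,0,0,0,0],[0,0,0,0,0],[0,0,0,0,0],[0,0,0,0,0]]'
```

```text
clock: 4.0
tcp_pos: [0.5104, -0.082, 0.1724]
tcp_rot: [180.0, -0.0, 10.6]
wrist_force: [-0.1, 0.3, 0.6]
grip_width: -0.0002
finger_force: 0.0
clock: 5.25
tcp_pos: [0.5141, -0.1011, 0.1693]
tcp_rot: [180.0, -0.0, 10.7]
wrist_force: [-1.0, 0.1, -0.1]
grip_width: -0.0001
finger_force: 0.2
```

```bash
python3 -m pendant '[[0,0.0008,-0.004,0,0],[0,0.0004,-0.002,0,0],[0,0.0004,-0.002,0,0],[0,0,0,0,0],[0,0,0,0,0],[0,0,0,0,0],[0,0,0,0,0],[0,0,0,0,0],[0,0,0,0,0],[0,0,0,0,0]]'
python3 - <<'E'
from h import *
w=cap('wrist');s=cap('scene')
a=cv2.resize(w['img'][130:280,240:440],None,fx=2,fy=2);b=cv2.resize(s['img'][150:250,260:380],None,fx=3,fy=3)
cv2.imwrite('pics/l1.png',np.hstack([a,b[:300]])[:,:,::-1])
E
```

```text
clock: 6.5
tcp_pos: [0.5155, -0.109, 0.1693]
tcp_rot: [-180.0, 0.0, 10.7]
wrist_force: [-1.3, 1.7, -0.3]
grip_width: -0.0005
finger_force: 1.2
```

View pics/l1.png

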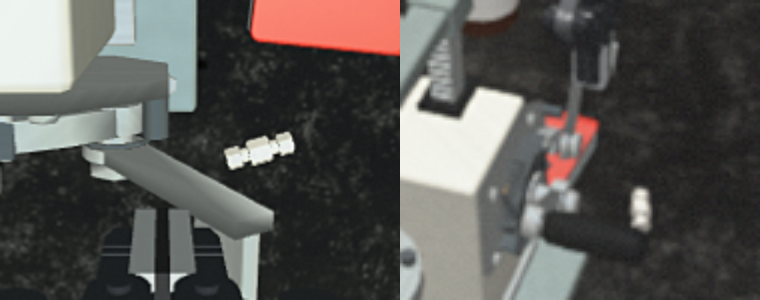

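The left half shows the fingers against the tab, with the lever leaning right; it hasn't reached its stop yet (force about 2 N). I'll keep pushing.

```bash
python3 -m pendant '[[0,0.0004,-0.002,0,0],[0,0.0004,-0.002,0,0],[0,0.0002,-0.001,0,0],[0,0.0002,-0.001,0,0],[0,0,0,0,0],[0,0,0,0,0],[0,0,0,0,0],[0,0,0,0,0],[0,0,0,0,0],[0,0,0,0,0]]'
```

```text
clock: 7.85
tcp_pos: [0.5171, -0.115, 0.1694]
tcp_rot: [180.0, -0.0, 10.7]
wrist_force: [0.0, 2.3, 0.6]
grip_width: 0.0
finger_force: 1.2
```

```bash
python3 -m pendant '[[0,0.0004,-0.002,0,0],[0,0.0002,-0.001,0,0],[0,0.0002,-0.001,0,0],[0,0.0002,-0.001,0,0],[0,0,0,0,0],[0,0,0,0,0],[0,0,0,0,0],[0,0,0,0,0],[0,0,0,0,0],[0,0,0,0,0]]'
```

```text
clock: 9.1
tcp_pos: [0.5175, -0.1163, 0.1691]
tcp_rot: [-179.7, 0.0, 10.9]
wrist_force: [0.7, 10.8, 1.6]
grip_width: -0.0001
finger_force: 4.5
```

```bash
python3 -m pendant '[[0,-0.002,0.01,0,0],[0,-0.002,0.01,0,0],[0,0,0,0.03,0],[60,0,0,0.03,0],[60,-0.01,0.015,0.02,0],[60,-0.015,0.028,0,0],[60,-0.015,0.028,0,0],[60,-0.0145,0.027,0,0],[60,0,0,0,0],[60,0,0,0,0]]'
python3 - <<'E'
from h import *
w=cap('wrist');R=np.array([.5151,-.1245,0]);ex=np.array([.9826,.1859,0]);ey=np.array([-.1859,.9826,0])
P=lambda a,b,z:R+a*ex+b*ey+[0,0,z]
im=w['img'].copy()
for p in [P(-.032,.131,.1525),P(0,.131,.1525),P(-.062,.131,.1525)]:
    u=proj(w,p);print(u.round());cv2.circle(im,tuple(int(x) for x in u),3,(0,255,0),1)
w['img']=im;save(w,'w2');print(readout.observe()['tcp_pos'])
E
```

```text
clock: 10.35
tcp_pos: [0.4597, -0.0029, 0.2495]
tcp_rot: [179.9, -0.0, 10.7]
wrist_force: [-0.5, -0.2, -0.7]
grip_width: 0.0512
finger_force: 0.0
[318. 202.]
[317. 163.]
[318. 235.]
[ 0.45981946 -0.00312912  0.24938252]
```

View pics/w2.png

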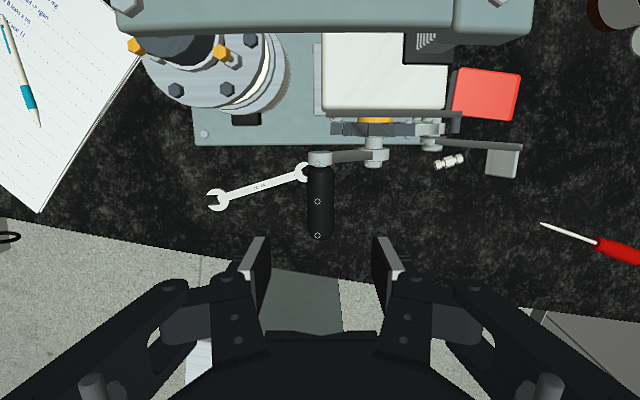

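The handle runs from (318,165) to (320,238), centred between the fingers, and the lever tab is well over to the right at (500,160). Next I'll descend and close on the handle.

```bash
python3 -m pendant '[[60,0,0,-0.03,0],[60,0,0,-0.03,0],[60,0,0,-0.03,0],[60,0,0,-0.02,0],[60,0,0,-0.007,0],[60,0,0,0,0],[0,0,0,0,0],[0,0,0,0,0],[0,0,0,0,0],[0,0,0,0,0]]'
python3 -m pendant '[[0,0,0,0,0],[0,0,0,0,0],[0,0,0,0,0],[0,0,0,0,0],[0,0,0,0,0],[0,0,0,0,0],[0,0,0,0,0],[0,0,0,0,0],[0,0,0,0,0],[0,0,0,0,0]]'
```

```text
clock: 11.65
tcp_pos: [0.46, -0.0022, 0.1328]
tcp_rot: [180.0, -0.1, 10.7]
wrist_force: [0.4, -0.7, 1.9]
grip_width: 0.0204
finger_force: 58.6
clock: 12.9
tcp_pos: [0.4598, -0.0019, 0.1324]
tcp_rot: [180.0, -0.1, 10.7]
wrist_force: [3.8, -1.1, 2.6]
grip_width: 0.0203
finger_force: 58.5
```

```bash
python3 - <<'E'
import numpy as np
f=lambda p:55*np.array([-.186*np.sin(np.pi/3-p),.983*np.sin(np.pi/3-p),np.cos(np.pi/3-p)])
print('up',np.round(f(-.09)-f(0),1),np.round(f(-.18)-f(-.09),1))
for p in np.arange(-.18,2.1,.1): print(round(p,2),np.round(f(p+.1)-f(p),1),end='; ')
E
python3 -m pendant '[[0,-0.0002,0.001,-0.0025,0],[0,-0.0002,0.0011,-0.0023,0],[0,-0.0002,0.001,-0.0022,0],[0,-0.0002,0.0008,-0.0022,0],[0,0,0,0,0],[0,0,0,0,0],[0,0,0,0,0],[0,0,0,0,0],[0,0,0,0,0],[0,0,0,0,0]]'
```

```text
up [-0.4  2.2 -4.4] [-0.3  1.8 -4.6]
-0.18 [ 0.4 -2.1  5.1]; -0.08 [ 0.5 -2.6  4.8]; 0.02 [ 0.6 -3.   4.6]; 0.12 [ 0.7 -3.5  4.2]; 0.22 [ 0.7 -3.9  3.9]; 0.32 [ 0.8 -4.2  3.4]; 0.42 [ 0.9 -4.5  3. ]; 0.52 [ 0.9 -4.8  2.5]; 0.62 [ 1. -5.  2.]; 0.72 [ 1.  -5.2  1.5]; 0.82 [ 1.  -5.3  1. ]; 0.92 [ 1.  -5.4  0.4]; 1.02 [ 1.  -5.4 -0.1]; 1.12 [ 1.  -5.4 -0.7]; 1.22 [ 1.  -5.3 -1.2]; 1.32 [ 1.  -5.1 -1.7]; 1.42 [ 0.9 -4.9 -2.3]; 1.52 [ 0.9 -4.7 -2.7]; 1.62 [ 0.8 -4.4 -3.2]; 1.72 [ 0.8 -4.1 -3.6]; 1.82 [ 0.7 -3.7 -4. ]; 1.92 [ 0.6 -3.3 -4.4]; 2.02 [ 0.5 -2.8 -4.7]; clock: 14.15
tcp_pos: [0.459, 0.002, 0.1234]
tcp_rot: [180.0, -0.1, 10.7]
wrist_force: [3.8, -1.3, 5.8]
grip_width: 0.0205
finger_force: 58.9
```

```bash
python3 -m pendant '[[0,0.0004,-0.0021,0.0051,0],[0,0.0005,-0.0026,0.0048,0],[0,0.0006,-0.003,0.0046,0],[0,0.0007,-0.0035,0.0042,0],[0,0.0007,-0.0039,0.0039,0],[0,0.0008,-0.0042,0.0034,0],[0,0.0009,-0.0045,0.003,0],[0,0,0,0,0],[0,0,0,0,0],[0,0,0,0,0]]'
python3 - <<'E'
from h import *
s=cap('scene');save(s,'s2');cv2.imwrite('pics/s2c.png',cv2.resize(s['img'][130:330,205:365],None,fx=3,fy=3)[:,:,::-1])
E
```

```text
clock: 15.4
tcp_pos: [0.4638, -0.0226, 0.1528]
tcp_rot: [179.9, -0.1, 10.7]
wrist_force: [3.6, -3.3, 6.7]
grip_width: 0.0202
finger_force: 59.2
```

View pics/s2c.png

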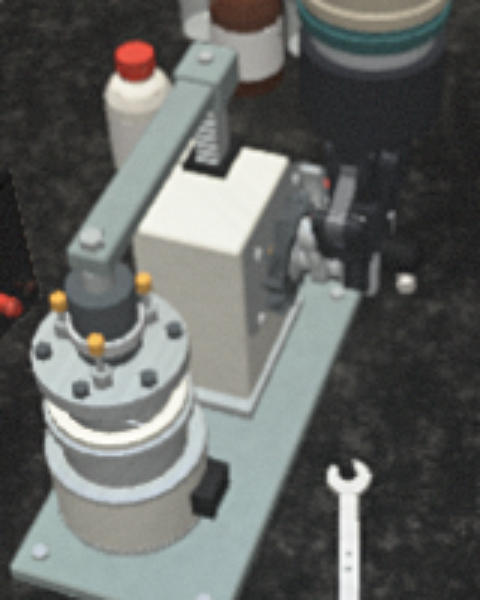

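The head has come down about 10 mm, with the gap at (115,420) closing. The pull is about 7 N and the pawl is clear, so I'll keep lowering.

```bash
python3 -m pendant '[[0,0.0009,-0.0048,0.0025,0],[0,0.001,-0.005,0.002,0],[0,0.001,-0.0052,0.0015,0],[0,0.001,-0.0053,0.001,0],[0,0.001,-0.0054,0.0004,0],[0,0.0005,-0.0027,0,0],[0,0,0,0,0],[0,0,0,0,0],[0,0,0,0,0],[0,0,0,0,0]]'
```

```text
clock: 16.7
tcp_pos: [0.4695, -0.052, 0.1598]
tcp_rot: [179.9, -0.1, 10.6]
wrist_force: [5.8, -5.8, 1.2]
grip_width: 0.0202
finger_force: 58.8
```

```bash
python3 -m pendant '[[0,0.0003,-0.0018,-0.0001,0],[0,0.0003,-0.0018,-0.0002,0],[0,0.0003,-0.0018,-0.0002,0],[0,0,0,0,0],[0,0,0,0,0],[0,0,0,0,0],[0,0,0,0,0],[0,0,0,0,0],[0,0,0,0,0],[0,0,0,0,0]]'
python3 -m pendant '[[0,0.0003,-0.0018,-0.0003,0],[0,0.0003,-0.0018,-0.0003,0],[0,0,0,0,0],[0,0,0,0,0],[0,0,0,0,0],[0,0,0,0,0],[0,0,0,0,0],[0,0,0,0,0],[0,0,0,0,0],[0,0,0,0,0]]'
```

```text
clock: 17.95
tcp_pos: [0.4705, -0.0574, 0.1592]
tcp_rot: [179.9, -0.1, 10.6]
wrist_force: [6.8, -5.9, 0.2]
grip_width: 0.0204
finger_force: 58.8
clock: 19.2
tcp_pos: [0.4712, -0.0609, 0.1586]
tcp_rot: [179.9, -0.1, 10.6]
wrist_force: [6.6, -5.5, -1.8]
grip_width: 0.0203
finger_force: 58.7
```

```bash
python3 -m pendant '[[0,0.0003,-0.0017,-0.0004,0],[0,0.0003,-0.0017,-0.0004,0],[0,0,0,0,0],[0,0,0,0,0],[0,0,0,0,0],[0,0,0,0,0],[0,0,0,0,0],[0,0,0,0,0],[0,0,0,0,0],[0,0,0,0,0]]'
python3 -m pendant '[[0,0.0003,-0.0017,-0.0005,0],[0,0.0003,-0.0017,-0.0005,0],[0,0,0,0,0],[0,0,0,0,0],[0,0,0,0,0],[0,0,0,0,0],[0,0,0,0,0],[0,0,0,0,0],[0,0,0,0,0],[0,0,0,0,0]]'
```

```text
clock: 20.45
tcp_pos: [0.4718, -0.0642, 0.1577]
tcp_rot: [179.9, -0.1, 10.6]
wrist_force: [7.0, -5.1, -2.1]
grip_width: 0.0205
finger_force: 58.6
clock: 21.7
tcp_pos: [0.4725, -0.0674, 0.1566]
tcp_rot: [179.9, -0.1, 10.6]
wrist_force: [6.7, -4.8, -2.4]
grip_width: 0.0203
finger_force: 58.7
```

Run:
```python
from h import *
s=cap('scene');cv2.imwrite('pics/s3c.png',cv2.resize(s['img'][210:320,205:285],None,fx=5,fy=5)[:,:,::-1])
```

```text
(no output)
```

View pics/s3c.png

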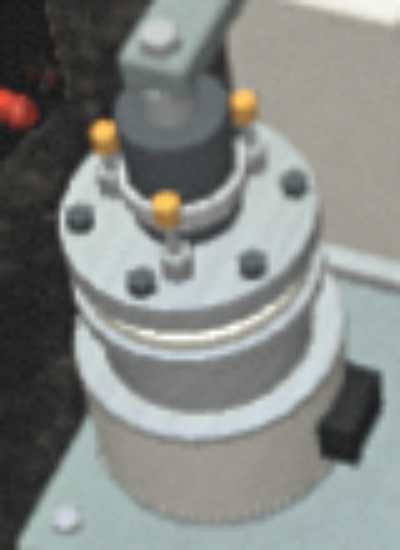

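The head is nearly on the ring, with only a thin white band left at (190,335). I'll go on in small steps.

```bash
python3 -m pendant '[[0,0.0003,-0.0016,-0.0006,0],[0,0.0003,-0.0016,-0.0006,0],[0,0,0,0,0],[0,0,0,0,0],[0,0,0,0,0],[0,0,0,0,0],[0,0,0,0,0],[0,0,0,0,0],[0,0,0,0,0],[0,0,0,0,0]]'
```

```text
clock: 23.0
tcp_pos: [0.473, -0.0705, 0.1554]
tcp_rot: [179.9, -0.1, 10.6]
wrist_force: [6.8, -5.2, -2.7]
grip_width: 0.0202
finger_force: 58.7
```

```bash
python3 -m pendant '[[0,0.0003,-0.0016,-0.0007,0],[0,0.0003,-0.0016,-0.0007,0],[0,0,0,0,0],[0,0,0,0,0],[0,0,0,0,0],[0,0,0,0,0],[0,0,0,0,0],[0,0,0,0,0],[0,0,0,0,0],[0,0,0,0,0]]'
```

```text
clock: 24.25
tcp_pos: [0.4736, -0.0736, 0.1539]
tcp_rot: [179.9, -0.1, 10.6]
wrist_force: [7.3, -5.3, -2.9]
grip_width: 0.0201
finger_force: 58.7
```

```bash
python3 -m pendant '[[0,0.0003,-0.0015,-0.0009,0],[0,0.0003,-0.0015,-0.0009,0],[0,0,0,0,0],[0,0,0,0,0],[0,0,0,0,0],[0,0,0,0,0],[0,0,0,0,0],[0,0,0,0,0],[0,0,0,0,0],[0,0,0,0,0]]'
```

```text
clock: 25.5
tcp_pos: [0.4742, -0.0767, 0.1521]
tcp_rot: [179.9, -0.1, 10.6]
wrist_force: [6.7, -4.1, -3.4]
grip_width: 0.0204
finger_force: 58.7
```

```bash
python3 -m pendant '[[0,0.0003,-0.0015,-0.0009,0],[0,0.0003,-0.0015,-0.0009,0],[0,0,0,0,0],[0,0,0,0,0],[0,0,0,0,0],[0,0,0,0,0],[0,0,0,0,0],[0,0,0,0,0],[0,0,0,0,0],[0,0,0,0,0]]'
```

```text
clock: 26.75
tcp_pos: [0.4748, -0.0795, 0.1503]
tcp_rot: [179.9, -0.1, 10.7]
wrist_force: [6.9, -3.8, -4.3]
grip_width: 0.0202
finger_force: 58.7
```

```bash
python3 -m pendant '[[0,0.0003,-0.0014,-0.001,0],[0,0.0003,-0.0014,-0.001,0],[0,0,0,0,0],[0,0,0,0,0],[0,0,0,0,0],[0,0,0,0,0],[0,0,0,0,0],[0,0,0,0,0],[0,0,0,0,0],[0,0,0,0,0]]'
```

```text
clock: 28.0
tcp_pos: [0.4753, -0.0822, 0.1482]
tcp_rot: [179.9, -0.1, 10.7]
wrist_force: [6.7, -5.1, -5.0]
grip_width: 0.0204
finger_force: 58.7
```

```bash
python3 -m pendant '[[0,0.0003,-0.0013,-0.0011,0],[0,0.0003,-0.0013,-0.0011,0],[0,0,0,0,0],[0,0,0,0,0],[0,0,0,0,0],[0,0,0,0,0],[0,0,0,0,0],[0,0,0,0,0],[0,0,0,0,0],[0,0,0,0,0]]'
```

```text
clock: 29.25
tcp_pos: [0.4756, -0.0839, 0.1466]
tcp_rot: [180.0, -0.1, 10.7]
wrist_force: [5.5, -1.5, 3.1]
grip_width: 0.0202
finger_force: 59.4
```

Contact: the tangential pull is gone, so the weight is on the seal. I'll let go and lift clear.

```bash
python3 -m pendant '[[0,0,0,0,0],[0,0,0,0,0],[60,0,0,0,0],[60,0,0,0,0],[60,0,0,0,0],[60,0,0,0,0],[60,0,0,0.02,0],[60,0,0,0.03,0],[60,0,0,0.03,0],[60,0,0,0.03,0]]'
python3 -m pendant '[[60,-0.01,0,0.02,0],[60,-0.02,0,0.01,0],[60,-0.02,0,0,0],[60,0,0,0,0],[60,0,0,0,0],[60,0,0,0,0],[60,0,0,0,0],[60,0,0,0,0],[60,0,0,0,0],[60,0,0,0,0]]'
python3 - <<'E'
from h import *
s=cap('scene');t=cap('wrist')
a=cv2.resize(s['img'][130:330,205:365],None,fx=2,fy=2);b=cv2.resize(t['img'],(480,300));b=np.vstack([b,np.zeros((100,480,3),np.uint8)])
cv2.imwrite('pics/end.png',np.hstack([a,b])[:,:,::-1])
E
```

```text
clock: 30.5
tcp_pos: [0.4744, -0.0838, 0.2571]
tcp_rot: [-180.0, 0.0, 10.7]
wrist_force: [0.9, -0.4, -0.7]
grip_width: 0.0514
finger_force: 0.0
clock: 31.75
tcp_pos: [0.4249, -0.0838, 0.2862]
tcp_rot: [-180.0, -0.0, 10.7]
wrist_force: [-0.2, 0.4, -0.3]
grip_width: 0.0512
finger_force: 0.0
```

View pics/end.png

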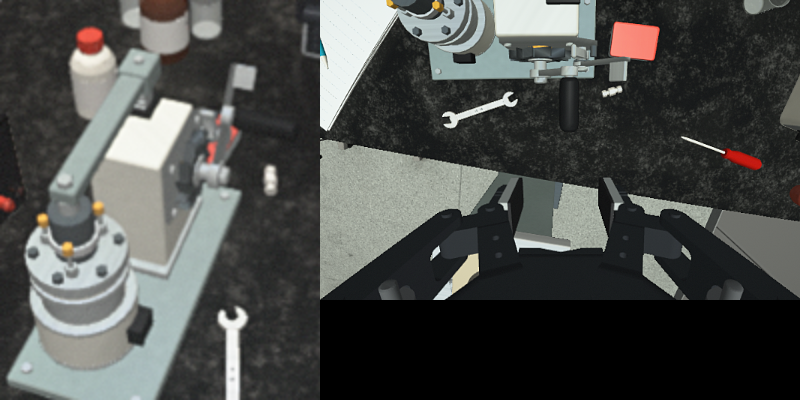

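The picture shows the head seated on the vessel at (80,285) and the lever still over to the right at (240,75). The spanner, fitting and parts box haven't moved, and the arm is clear.

```bash
python3 -c "
from workcell import arm
print(arm.finish_job())"
```

```text
the job is handed in; nothing more can be done
None
```

I handed the job in at about 32 s: the pawl lever is thrown over, the head was eased down on the crank until its weight was on the seal, and only then was the handle released; the hand-in returned no verdict.

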